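# Clamp the glass jar in the ratchet holder

### The arm

A 6-joint arm with a two-finger parallel gripper is mounted at the origin on the work surface. World frame = base frame: x ahead of the robot, y to its left, z up, the work surface at z = 0. Lengths are in m, angles in rad, forces in N, time in s.
With the tool pointing down it reaches from about 0.375 to 0.925 m from the base axis. Payload 5.7 kg.
Tool frame: the origin (TCP) lies midway between the tips of the shut fingers; the grasp point (between the pads) lies 19 mm behind it; z points along the fingers, y is the direction in which the jaws open and shut (so a half turn about z gives the same grasp; the last joint's range is limited). The gripper opens to 85 mm and grips with 20 to 120 N. Pads are 22 mm wide; open, the fingers measure 114 mm over their backs; the gripper's body (76 mm by 85 mm) begins 54 mm behind the grasp point. The pads swing forward as they close: fully open they stand 13 mm farther back than shut.
Start: joints at [-0.115, 0.359, 1.51, -0, 1.272, -0.115], TCP at [0.6, -0, 0.231] pointing down, gripper open.
Joint ranges: [-2.97, 2.97], [-1.01, 2.36], [0.21, 2.38], [-0.96, 4.11], [0.2, 2.71], [-2.98, 2.98]. Speed limits (rad/s): [2.39, 2.39, 3.14, 3.14, 3.14, 3.14].

### API

Orientations are given as a unit quaternion [x, y, z, w].
In Python, from cell import bot, optics, ticket gives the robot as it stands.
- The arm moves only by the tool drive_tool, never from a script. Its argument "deltas" is a list of rows, each an object with "claw": the finger opening in m, from 0 to 0.0854; "travel": the shift along the world's x, y, z in m, a list of three; "roll": the turn about the world's z in degrees. In form: [{"claw": claw, "travel": [tx, ty, tz], "roll": roll}, ...]. A call has 1 to 20 rows; each row is the pose to reach, as a shift and turn from the pose commanded when the call began; what a row does not reach only later rows make up. A row lasts 1/12 s, in which the tool goes at most 41.7 mm and 7.16 degrees, less where a joint would pass 70% of its speed; a pose out of reach is approached as far as the arm can. A call with a gripper value outside its range is refused whole. The fingers move at their own pace and stop on an object; "newtons" is the grip in N (left out, the last holds). Time passes only in rows, so rows that repeat a pose let the fingers close. It gives the time, the measured TCP pose, the force and the opening at its end, in the units of the state.
- bot.get_state(): the state, without advancing time (a new reading comes with each control period).
- optics.grab_frame(name): name is "scene" or "side" or "wrist"; returns a dict with "pixels" (400x640x3 uint8, red, green, blue), "range_z" (400x640 float32, m along the optical axis (not along the pixel's ray), 0 where there is no reading), "K" (3x3 intrinsics, pixels), "distortion" ([k1, k2, p1, p2, k3] as OpenCV has them; the pictures are not rectified), "R" (3x3) and "t" (3): a world point X has camera coordinates R X + t; the wrist camera has in their place "T_tool_cam" (4x4, takes a point from camera to tool coordinates, whose origin is the TCP and whose axes are the flange's). Camera axes: x right, y down, z forward; pixel columns grow to the right and rows downward; lengths in m; the calibration is good to about 2 mm. A picture is of the moment at which its call begins: read the wrist's pose just before it.
- ticket.finish_job(): hands the job in, once; it reports no verdict.
Trained networks look in a picture, given as the dict that the camera call returned (one of the last four; its "shot" number tells which), for a name from the list of things; names that differ only in an ending like _2 or _b are one class to them, and where a whole thing is asked for, a point or a joint stands for the part that bears it (a point fixed in the world has none). Each returns a list of dicts, best first, with "conf" (0 to 1); they miss things now and then, are a little off and sometimes report something else, mostly with a low value. They report only what shows in the picture. A call takes as long as a camera call. They do not tell look-alikes from the thing itself.
- optics.boxes_of(picture, name): "bbox" ([left, top, right, bottom] in pixels, round what is visible of it).
- optics.tip_of(picture, name): "centre" ([column, row] in pixels: a listed point, or the origin of a listed thing).
The state is a dict: "time_s": time; "joint_positions": joint angles; "dq": joint speeds; "joint_efforts": joint torques, N m; "ee_pos": TCP position; "eef_rot": TCP orientation; "ft_force": force on the tool from outside, world axes, zero at the start; "ft_torque": the same for the moment, N m; "opening": finger opening in m.
Only numpy, scipy, OpenCV 4.12 (cv2) and the standard library are available. Lean on these libraries where they do the work, as an engineer would, in place of code of your own. Each camera call takes 0.05 s, during which the arm holds its last target. There are 200 camera calls.

### The job

Stand the empty amber jar upright on the bed of the ratchet clamp, between its jaw and its end stop, and let go. Then wind the clamp clockwise by its knob, click by click, and leave the pawl caught at the first click at which the jaw grips the jar firmly against the stop, not a click further, for the jar is glass. Touch neither the jaw nor the pawl, leave the things around in their places, and let go of everything.

Things in the scene. Friction and masses are not known exactly. Their poses are not given: they have to be found in the camera images.
- clamp: Fixed aluminium ratchet clamp, base plate 110 mm (x) by 270 mm (y), 6 mm thick, spanning y -145 to +125 mm. Origin on the cupboard floor; x across the clamp, y along the jaw's travel from the knob towards the end stop, z up. The knob's axis is at x = 0, y = -90 mm. Its rubber-faced jaw and a black rubber end stop face each other over the bed
- bed (a point): Point on the bed (the base plate's top, 6 mm above the floor, where the jar stands) at clamp x = 0, y = 0, below the jaw pad's face at knob angle 0. Two rails along y, 10 mm high, leave a lane 62 mm wide from here to y = 100 mm. The end stop (50 mm wide, 34 mm high) is set so that its face is somewhere between y = 66 and 78 mm: not measured, to be found by feel
- jar: Empty amber glass jar, open on top, about 0.2 kg: a cylinder 54 mm in diameter up to 50 mm height, a narrower neck above (46 mm), 70 mm tall overall. Origin: centre of its underside, z up. It can be gripped across its body about 40 mm above its underside
- knob_grip (a point): The point on the knob's vertical axis at the height to grip, 54 mm above the floor. The knob is a black bar 44 mm long, 14 mm wide, from z = 38 to 64 mm, on a thin stem above a toothed steel wheel 72 mm in diameter (its top at z = 20 mm)
- knob (a joint): Angle of knob and wheel in rad; 0 at the start, bar along the clamp's x; grows clockwise seen from above, up to 2.9. 16 teeth: the pawl holds it at multiples of 0.3927 and drops in 0.01 to 0.04 rad past each, to which the wheel settles back when let go. A click moves the jaw 5 mm
- wheel (a point): Centre of the toothed wheel's top, clamp y = -90 mm, z = 20 mm. Turning it freely takes about 0.02 N m just past a click, rising to about 0.05 N m while the pawl climbs the next tooth; once the jaw squeezes the jar against the stop, 0.13 N m or more are added
- jaw: The jaw, a carriage driven along the clamp's +y by the knob, 50 mm wide, 30 mm high. Origin: at floor height, 32 mm behind the face of its rubber pad (50 mm wide, z = 10 to 40 mm). The pad is sprung: 10 N preload, then 1.5 N per mm it is pushed in (14 mm at most), so the first click that grips gives 10 to 18 N. Not to be touched
- pawl: Dark steel sprung pawl, an arm 40 mm long lying beside the wheel on its +x side, up to z = 20 mm. Origin: at its pivot, on the floor plane, at clamp x = 40, y = -50 mm. Not to be touched
- caddy: Bystander: open green plastic caddy 150 x 220 x 100 mm with its lid up at the back (to 235 mm). Origin: centre of its underside
- brush_holder: Bystander: yellow plastic toilet brush holder, an open tub 110 mm in diameter and 110 mm tall. Origin: centre of its underside
- squeeze_bottle: Bystander: capped white squeeze bottle, 60 mm in diameter, 170 mm tall. Origin: centre of its underside
- grout_brush: Bystander: stainless steel grout brush lying flat, 205 mm long along its x, 24 mm wide, 24 mm high. Origin: under its middle
Mind the look-alikes: they are no part of the job. There is more than one size of the jar; the job needs the largest.

How it is judged:
By the outcome, as a careful person would: the job done as asked, in the order asked, and still so for the second after the job is handed in, with the robot touching nothing.
It also fails if it takes over 56 s, if anything falls off the work surface, if the arm or the gripper's body presses on something with over 40 N, if the wrist force passes 120 N, or if a joint passes its speed limit or range.

## Working session

There is one attempt and no reset: what is moved stays moved. The work goes in short steps, Python scripts to look and compute and a tool call to move; the robot and the scene stay as the last step left them, time stands still between calls to the robot, and variables do not carry over. Pictures are saved under pics/ and viewed, about 8 in all and at most 12, crops included, and the job is handed in when it is done.

Besides the shell and the picture viewer there is one more tool, called after "Call:" as a command line: name --argument value ..., lists and objects as JSON in quotes. drive_tool: Moves the arm, as the interface text tells. Its arguments: {"type":"object","properties":{"deltas":{"type":"array","items":{"type":"object","properties":{"claw":{"type":"number"},"travel":{"type":"array","items":{"type":"number"}},"roll":{"type":"number"}}}},"newtons":{"type":"number"}},"required":["deltas"]}

```bash
mkdir -p pics; cat > h.py <<'E'
import numpy as np, cv2
from scipy.spatial.transform import Rotation as Ro
from cell import bot, optics, ticket
def grab(n):
    s=bot.get_state(); f=optics.grab_frame(n)
    if n=="wrist":
        T=np.eye(4);T[:3,:3]=Ro.from_quat(s["eef_rot"]).as_matrix();T[:3,3]=s["ee_pos"]
        W=T@np.array(f["T_tool_cam"]); f["R"]=W[:3,:3].T; f["t"]=-f["R"]@W[:3,3]
    return f
def ray(f,p):
    u=cv2.undistortPoints(np.array([[p]],float),np.array(f["K"]),np.array(f["distortion"]))[0,0]
    R=np.array(f["R"]);return -R.T@np.array(f["t"]), R.T@np.array([u[0],u[1],1])
def atz(f,p,z):
    o,d=ray(f,p);return o+d*(z-o[2])/d[2]
def atd(f,p):
    o,d=ray(f,p);c,r=int(round(p[0])),int(round(p[1]));w=f["range_z"][r-1:r+2,c-1:c+2];w=w[w>0]
    return o+d*np.median(w) if len(w) else None
def proj(f,X):
    return cv2.projectPoints(np.array([X],float),cv2.Rodrigues(np.array(f["R"]))[0],np.array(f["t"]),np.array(f["K"]),np.array(f["distortion"]))[0][0,0]
def save(f,n): cv2.imwrite("pics/"+n,cv2.cvtColor(f["pixels"],cv2.COLOR_RGB2BGR))
E
cat > a.py <<'E'
from h import *
np.set_printoptions(precision=4,suppress=True)
Z=dict(bed=.006,jar=0,knob_grip=.054,wheel=.02,jaw=0,pawl=0,clamp=0,caddy=0,brush_holder=0,squeeze_bottle=0,grout_brush=0)
for n in("scene","side","wrist"):
    f=grab(n);save(f,n+"0.png");print(n)
    for k,z in Z.items():
        for r in optics.tip_of(f,k)[:4]:
            if r["conf"]>.3: print(" ",k,round(r["conf"],2),np.round(r["centre"]),atz(f,r["centre"],z))
    for r in optics.boxes_of(f,"jar"): print("  box",round(r["conf"],2),np.round(r["bbox"]))
E
python3 a.py
```

```text
scene
  bed 0.87 [310. 201.] [ 0.5515 -0.1077  0.006 ]
  bed 0.55 [291. 175.] [ 0.5049 -0.2248  0.006 ]
  bed 0.37 [289. 183.] [ 0.537  -0.2063  0.006 ]
  jar 0.7 [389. 269.] [0.6034 0.2119 0.    ]
  jar 0.69 [425. 266.] [0.5334 0.2861 0.    ]
  jar 0.53 [454. 284.] [ 0.5356  0.3741 -0.    ]
  knob_grip 0.86 [291. 174.] [ 0.5333 -0.1976  0.054 ]
  wheel 0.79 [290. 183.] [ 0.5439 -0.1974  0.02  ]
  jaw 0.48 [304. 198.] [ 0.5516 -0.1319  0.    ]
  pawl 0.47 [288. 200.] [ 0.5878 -0.1682 -0.    ]
  clamp 0.7 [311. 203.] [ 0.5543 -0.103   0.    ]
  caddy 0.68 [375. 320.] [0.7515 0.2613 0.    ]
  brush_holder 0.97 [266. 140.] [ 0.4244 -0.4163  0.    ]
  squeeze_bottle 0.92 [226. 167.] [ 0.6112 -0.4271  0.    ]
  grout_brush 0.6 [263. 267.] [ 0.8122 -0.0605  0.    ]
  box 0.73 [419. 244. 443. 274.]
  box 0.67 [380. 253. 400. 276.]
  box 0.61 [447. 269. 470. 289.]
side
  bed 0.8 [332. 233.] [ 0.5573 -0.1041  0.006 ]
  jar 0.6 [264. 168.] [0.5278 0.2894 0.    ]
  jar 0.57 [291. 174.] [0.5936 0.2079 0.    ]
  jar 0.55 [254. 155.] [0.5327 0.3792 0.    ]
  knob_grip 0.87 [348. 247.] [ 0.5388 -0.
[... 381 characters left out ...]
ttle 0.61 [418. 303.] [ 0.6083 -0.4237  0.    ]
  squeeze_bottle 0.45 [323. 153.] [0.7499 0.2452 0.    ]
  grout_brush 0.58 [388. 194.] [ 0.8071 -0.0642  0.    ]
  grout_brush 0.33 [332. 233.] [ 0.5594 -0.102   0.    ]
  box 0.71 [254. 152. 272. 174.]
wrist
  bed 0.6 [291. 254.] [ 0.5515 -0.1169  0.006 ]
  jar 0.55 [478. 215.] [ 0.8127 -0.0596  0.    ]
  knob_grip 0.69 [280. 332.] [ 0.5403 -0.2074  0.054 ]
  wheel 0.67 [285. 315.] [ 0.5423 -0.2071  0.02  ]
  jaw 0.69 [287. 272.] [ 0.5438 -0.1496  0.    ]
  pawl 0.68 [317. 287.] [ 0.5884 -0.1743  0.    ]
  clamp 0.79 [288. 254.] [ 0.547  -0.1199  0.    ]
  grout_brush 0.81 [480. 214.] [ 0.8159 -0.0584  0.    ]
  box 0.47 [307.   0. 332.   8.]
```

```bash
python3 -c "
import cv2
a=cv2.imread('pics/scene0.png');b=cv2.imread('pics/wrist0.png')
x=cv2.resize(a[120:340,200:490],None,fx=2,fy=2);y=cv2.resize(b[150:400,180:400],(387,440))
x=cv2.resize(x,(410,311));y=cv2.resize(b[180:370,190:420],(377,311))
cv2.imwrite('pics/c0.png',cv2.hconcat([x,y]))
cv2.imwrite('pics/c1.png',cv2.resize(a[110:350,200:490],(725,600),interpolation=cv2.INTER_CUBIC))"
python3 - <<'E'
from h import *
f=grab("scene")
for nm,b in dict(A=(419,244,443,274),B=(380,253,400,276),C=(447,269,470,289)).items():
    P=[atd(f,(c,r)) for r in range(b[1],b[3],1) for c in range(b[0],b[2],1)]
    P=np.array([p for p in P if p is not None and p[2]>.008])
    print(nm,np.round(np.percentile(P,[2,50,98],axis=0),3).tolist())
E
```

```text
A [[0.507, 0.264, 0.011], [0.54, 0.29, 0.057], [0.552, 0.314, 0.07]]
B [[0.582, 0.197, 0.01], [0.607, 0.217, 0.047], [0.684, 0.232, 0.1]]
C [[0.517, 0.356, 0.01], [0.543, 0.375, 0.043], [0.553, 0.394, 0.052]]
```

View pics/c1.png

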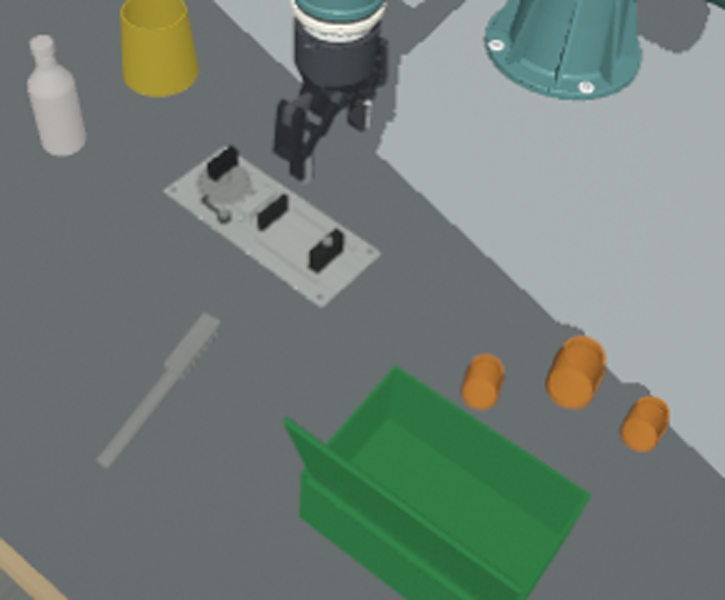

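View pics/wrist0.png

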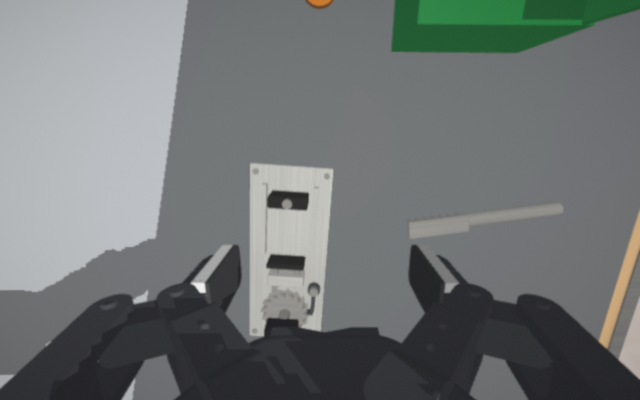

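The scene picture shows the middle jar, A at about (430,258) px, as the largest. The wrist picture shows the whole clamp, with plate corners near (250,164), (332,169) and (248,335).

```bash
python3 - <<'E'
from h import *
np.set_printoptions(precision=4,suppress=True)
f=grab("wrist")
for p in [(250,164),(332,169),(321,330),(248,335),(286,204),(290,264),(284,315)]: print(p,atz(f,p,.006),atd(f,p))
hsv=cv2.cvtColor(f["pixels"],cv2.COLOR_RGB2HSV)
m=((hsv[...,2]>165)&(hsv[...,1]<40)).astype(np.uint8);m[:155]=0;m[345:]=0;m[:,:235]=0;m[:,345:]=0
r=[]
for row in range(175,320,8):
    c=np.where(m[row])[0]
    if len(c)>5: r.append([*atz(f,(c[0]-.5,row),.006)[:2],*atz(f,(c[-1]+.5,row),.006)[:2]])
r=np.array(r);print(r)
for i in(0,2): print(np.degrees(np.polyfit(r[:,i+1],r[:,i],1)[0]))
E
```

```text
(250, 164) [0.5023 0.0124 0.006 ] [0.5019 0.0122 0.0042]
(332, 169) [0.6094 0.0059 0.006 ] [0.6095 0.0056 0.0039]
(321, 330) [ 0.5943 -0.2457  0.006 ] [ 0.5942 -0.25    0.0009]
(248, 335) [ 0.4806 -0.2548  0.006 ] [ 0.4789 -0.2593  0.0008]
(286, 204) [ 0.5473 -0.042   0.006 ] [ 0.5527 -0.0307  0.0443]
(290, 264) [ 0.5498 -0.1324  0.006 ] [ 0.5541 -0.1151  0.038 ]
(284, 315) [ 0.5379 -0.2185  0.006 ] [ 0.5425 -0.1975  0.0331]
[[ 0.5006 -0.0021  0.6102 -0.002 ]
 [ 0.4998 -0.0129  0.6089 -0.0128]
 [ 0.4991 -0.0238  0.609  -0.0238]
 [ 0.4983 -0.035   0.6077 -0.0349]
 [ 0.4975 -0.0463  0.6064 -0.0462]
 [ 0.4966 -0.0578  0.6065 -0.0577]
 [ 0.4958 -0.0694  0.6052 -0.0694]
 [ 0.495  -0.0813  0.6038 -0.0813]
 [ 0.4941 -0.0934  0.6039 -0.0934]
 [ 0.4932 -0.1056  0.6025 -0.1056]
 [ 0.4924 -0.1181  0.6011 -0.1181]
 [ 0.4915 -0.1308  0.6011 -0.1308]
 [ 0.4906 -0.1436  0.5997 -0.1437]
 [ 0.4897 -0.1567  0.5982 -0.1568]
 [ 0.4887 -0.17    0.5982 -0.1701]
 [ 0.4878 -0.1836  0.5967 -0.1837]
 [ 0.4868 -0.1973  0.5967 -0.1974]
 [ 0.4859 -0.2113  0.5951 -0.2114]
 [ 0.4849 -0.2256  0.5936 -0.2257]]
4.0328117105192325
4.144659729108796
```

Call:
drive_tool --deltas '[{"claw": 0.085, "travel": [-0.01, 0.04, 0], "roll": 0}, {"claw": 0.085, "travel": [-0.02, 0.08, 0], "roll": 0}, {"claw": 0.085, "travel": [-0.03, 0.12, 0], "roll": 0}, {"claw": 0.085, "travel": [-0.04, 0.16, 0], "roll": 0}, {"claw": 0.085, "travel": [-0.05, 0.2, 0], "roll": 0}, {"claw": 0.085, "travel": [-0.06, 0.23, 0], "roll": 0}, {"claw": 0.085, "travel": [-0.06, 0.23, 0], "roll": 0}, {"claw": 0.085, "travel": [-0.06, 0.23, 0], "roll": 0}]'

```text
time_s: 2.72
ee_pos: [0.5393, 0.2316, 0.2313]
eef_rot: [0.706, 0.708, -0.0, 0.0]
ft_force: [-0.0, -0.4, -0.5]
opening: 0.0849
```

```bash
python3 - <<'E'
from h import *
np.set_printoptions(precision=4,suppress=True)
f=grab("wrist");save(f,"w1.png")
for r in optics.tip_of(f,"jar"): print(r["conf"],r["centre"],atz(f,r["centre"],0))
for r in optics.boxes_of(f,"jar"): print(r["conf"],np.round(r["bbox"]))
hsv=cv2.cvtColor(f["pixels"],cv2.COLOR_RGB2HSV);m=((hsv[...,0]<22)&(hsv[...,1]>120)).astype(np.uint8)
n,l,s,c=cv2.connectedComponentsWithStats(m)
for i in range(1,n):
    if s[i,4]<150: continue
    rr,cc=np.where(l==i);P=[atd(f,(x,y)) for x,y in zip(cc,rr) if 0<x<639 and 0<y<399]
    P=np.array([p for p in P if p is not None])
    print(s[i],np.percentile(P,[2,50,98],axis=0).round(3).tolist())
    T=P[P[:,2]>P[:,2].max()-.006];print("top",T[:,2].max(),(T[:,:2].max(0)+T[:,:2].min(0))/2,np.ptp(T[:,:2],axis=0))
    for h in(.01,.03,.045): 
        S=P[abs(P[:,2]-h)<.006]
        if len(S)>5: print(h,np.ptp(S[:,0]),S.min(0),S.max(0))
E
```

```text
0.8 [320.2, 54.2] [0.5332 0.375  0.    ]
0.65 [363.1, 187.3] [0.5914 0.2117 0.    ]
0.64 [315.8, 131.4] [0.5275 0.2852 0.    ]
0.86 [288. 107. 339. 160.]
0.68 [350. 173. 385. 212.]
0.66 [300.  24. 335.  72.]
[ 300   26   37   48 1383] [[0.514, 0.353, 0.011], [0.531, 0.369, 0.05], [0.548, 0.388, 0.053]]
top 0.05358111696768142 [0.5302 0.3725] [0.034  0.0342]
0.01 0.03081345339509367 [0.5175 0.3528 0.0053] [0.5483 0.3629 0.0157]
0.03 0.03539960206760162 [0.5146 0.3527 0.0242] [0.55   0.367  0.0358]
0.045 0.037377646424525235 [0.5122 0.3543 0.039 ] [0.5496 0.3896 0.051 ]
[ 289  108   48   48 1780] [[0.503, 0.265, 0.051], [0.526, 0.287, 0.067], [0.549, 0.31, 0.07]]
top 0.07075611106968238 [0.5249 0.2859] [0.0458 0.0465]
0.045 0.052349002175712145 [0.4992 0.2799 0.049 ] [0.5516 0.3097 0.051 ]
[ 351  174   35   38 1015] [[0.574, 0.196, 0.007], [0.591, 0.217, 0.051], [0.609, 0.231, 0.053]]
top 0.053651291859966255 [0.5936 0.2112] [0.0347 0.0329]
0.01 0.029466698177175954 [0.5736 0.2142 0.0041] [0.603  0.2309 0.0158]
0.03 0.03168283387125692 [0.5731 0.2099 0.024 ] [0.6048 0.2309 0.036 ]
0.045 0.03908013371449848 [0.5739 0.198  0.0391] [0.6129 0.2298 0.051 ]
```

View pics/w1.png

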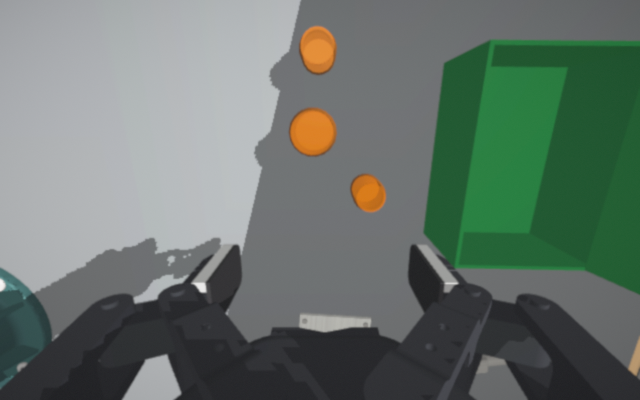

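The wrist picture shows jar A upright at (313,132) px: top 46 mm across, 70 mm high, near (0.526, 0.286). The two smaller jars stand clear of it at (318,48) and (368,193) px.

Call:
drive_tool --deltas '[{"claw": 0.085, "travel": [-0.007, 0.03, 0], "roll": 0}, {"claw": 0.085, "travel": [-0.014, 0.056, -0.02], "roll": 0}, {"claw": 0.085, "travel": [-0.014, 0.056, -0.06], "roll": 0}, {"claw": 0.085, "travel": [-0.014, 0.056, -0.1], "roll": 0}, {"claw": 0.085, "travel": [-0.014, 0.056, -0.14], "roll": 0}, {"claw": 0.085, "travel": [-0.014, 0.056, -0.175], "roll": 0}, {"claw": 0.085, "travel": [-0.014, 0.056, -0.2], "roll": 0}, {"claw": 0.085, "travel": [-0.014, 0.056, -0.213], "roll": 0}, {"claw": 0.085, "travel": [-0.014, 0.056, -0.213], "roll": 0}, {"claw": 0.045, "travel": [-0.014, 0.056, -0.213], "roll": 0}, {"claw": 0.045, "travel": [-0.014, 0.056, -0.213], "roll": 0}, {"claw": 0.045, "travel": [-0.014, 0.056, -0.213], "roll": 0}, {"claw": 0.045, "travel": [-0.014, 0.056, -0.213], "roll": 0}, {"claw": 0.045, "travel": [-0.014, 0.056, -0.213], "roll": 0}]' --newtons 25

```text
time_s: 4.03
ee_pos: [0.5274, 0.2861, 0.02]
eef_rot: [0.707, 0.707, 0.001, 0.001]
ft_force: [0.1, -2.3, 6.5]
opening: 0.053
```

Call:
drive_tool --deltas '[{"claw": 0.045, "travel": [0, 0, 0.03], "roll": 0}, {"claw": 0.045, "travel": [0, 0, 0.07], "roll": 0}, {"claw": 0.045, "travel": [0.001, -0.01, 0.1], "roll": 0}, {"claw": 0.045, "travel": [0.003, -0.05, 0.11], "roll": 0}, {"claw": 0.045, "travel": [0.006, -0.09, 0.11], "roll": -1}, {"claw": 0.045, "travel": [0.009, -0.13, 0.11], "roll": -2}, {"claw": 0.045, "travel": [0.012, -0.17, 0.11], "roll": -3}, {"claw": 0.045, "travel": [0.015, -0.21, 0.11], "roll": -4.1}, {"claw": 0.045, "travel": [0.017, -0.25, 0.11], "roll": -4.1}, {"claw": 0.045, "travel": [0.019, -0.29, 0.11], "roll": -4.1}, {"claw": 0.045, "travel": [0.021, -0.33, 0.11], "roll": -4.1}, {"claw": 0.045, "travel": [0.022, -0.355, 0.11], "roll": -4.1}, {"claw": 0.045, "travel": [0.022, -0.367, 0.11], "roll": -4.1}, {"claw": 0.045, "travel": [0.022, -0.367, 0.11], "roll": -4.1}, {"claw": 0.045, "travel": [0.022, -0.367, 0.11], "roll": -4.1}]'

```text
time_s: 5.28
ee_pos: [0.5476, -0.0808, 0.1283]
eef_rot: [0.732, 0.681, 0.0, -0.0]
ft_force: [0.4, 0.4, -2.2]
opening: 0.0536
```

```bash
python3 - <<'E'
from h import *
np.set_printoptions(precision=4,suppress=True)
s=bot.get_state();print(s["ft_force"],s["ft_torque"],s["ee_pos"],s["opening"])
f=grab("wrist");save(f,"w2.png")
O=np.array([.547,-.1155,0]);a=np.radians(-4.1);X=np.array([np.cos(a),np.sin(a),0]);Y=np.array([-np.sin(a),np.cos(a),0])
W=lambda x,y,z:O+X*x+Y*y+np.array([0,0,z])
im=f["pixels"][...,::-1].copy()
for p in [(-.055,.125,.006),(.055,.125,.006),(-.055,-.145,.006),(.055,-.145,.006),(-.031,.1,.016),(.031,.1,.016),(-.031,0.03,.016),(.031,.03,.016),(0,-.09,.064),(0,0,.006)]:
    u=proj(f,W(*p));cv2.circle(im,tuple(int(v) for v in np.clip(u,-99,999)),2,(0,0,255),-1)
cv2.imwrite("pics/w2.png",im)
f=grab("side")
im2=f["pixels"][...,::-1].copy()
cv2.imwrite("pics/s2.png",cv2.resize(im2[130:300,230:430],(706,600)))
for n in("jar",):
  for r in optics.tip_of(f,n): print(r["conf"],r["centre"],atz(f,r["centre"],.11))
E
```

```text
[ 0.4134  0.3961 -2.1517] [0.011  0.011  0.0426] [ 0.5476 -0.0808  0.1283] 0.05356509717670509
0.69 [325.9, 204.7] [ 0.5497 -0.084   0.11  ]
0.62 [257.0, 154.1] [0.4927 0.2375 0.11  ]
0.52 [289.8, 172.9] [0.5342 0.0943 0.11  ]
```

View pics/w2.png

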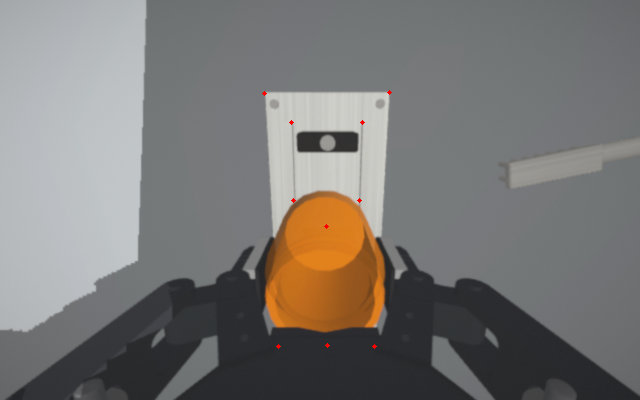

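The overlay (red) fits the clamp's corners and rails. The jar's base, near (325,230) px, is in line with the lane. I shift it 2 mm in x and lower it.

Call:
drive_tool --deltas '[{"claw": 0.045, "travel": [0.002, 0, -0.03], "roll": 0}, {"claw": 0.045, "travel": [0.002, 0, -0.06], "roll": 0}, {"claw": 0.045, "travel": [0.002, 0, -0.08], "roll": 0}, {"claw": 0.045, "travel": [0.002, 0, -0.09], "roll": 0}, {"claw": 0.045, "travel": [0.002, 0, -0.095], "roll": 0}, {"claw": 0.045, "travel": [0.002, 0, -0.098], "roll": 0}, {"claw": 0.045, "travel": [0.002, 0, -0.1], "roll": 0}, {"claw": 0.045, "travel": [0.002, 0, -0.1], "roll": 0}, {"claw": 0.045, "travel": [0.002, 0, -0.1], "roll": 0}]'

```text
time_s: 6.18
ee_pos: [0.5508, -0.0811, 0.0292]
eef_rot: [0.732, 0.681, 0.0, 0.001]
ft_force: [1.1, -0.8, -1.8]
opening: 0.0533
```

Call:
drive_tool --deltas '[{"claw": 0.045, "travel": [0, 0.001, -0.001], "roll": 0}, {"claw": 0.045, "travel": [0, 0.002, -0.001], "roll": 0}, {"claw": 0.045, "travel": [0, 0.003, -0.001], "roll": 0}, {"claw": 0.045, "travel": [0, 0.004, -0.001], "roll": 0}, {"claw": 0.045, "travel": [0, 0.004, -0.001], "roll": 0}]'

```text
time_s: 6.6
ee_pos: [0.55, -0.0768, 0.0274]
eef_rot: [0.732, 0.681, 0.0, -0.0]
ft_force: [1.0, 0.9, -2.3]
opening: 0.0536
```

Call:
drive_tool --deltas '[{"claw": 0.045, "travel": [0, 0.001, 0], "roll": 0}, {"claw": 0.045, "travel": [0, 0.002, 0], "roll": 0}, {"claw": 0.045, "travel": [0, 0.002, 0], "roll": 0}]'

```text
time_s: 6.85
ee_pos: [0.5499, -0.0748, 0.0272]
eef_rot: [0.732, 0.681, -0.0, -0.0]
ft_force: [0.6, 0.1, -2.8]
opening: 0.0533
```

Call:
drive_tool --deltas '[{"claw": 0.045, "travel": [0, 0.001, 0], "roll": 0}, {"claw": 0.045, "travel": [0, 0.002, 0], "roll": 0}, {"claw": 0.045, "travel": [0, 0.002, 0], "roll": 0}]'

```text
time_s: 7.1
ee_pos: [0.5499, -0.0728, 0.0273]
eef_rot: [0.732, 0.681, -0.0, -0.0]
ft_force: [0.4, 0.7, -2.8]
opening: 0.0532
```

Call:
drive_tool --deltas '[{"claw": 0.045, "travel": [0, 0.001, 0], "roll": 0}, {"claw": 0.045, "travel": [0, 0.002, 0], "roll": 0}, {"claw": 0.045, "travel": [0, 0.002, 0], "roll": 0}]'

```text
time_s: 7.35
ee_pos: [0.5499, -0.0708, 0.0272]
eef_rot: [0.732, 0.681, -0.0, -0.0]
ft_force: [0.6, 0.3, -2.3]
opening: 0.053
```

Call:
drive_tool --deltas '[{"claw": 0.045, "travel": [0, 0.001, 0], "roll": 0}, {"claw": 0.045, "travel": [0, 0.001, 0], "roll": 0}]'

```text
time_s: 7.52
ee_pos: [0.5499, -0.0699, 0.0273]
eef_rot: [0.732, 0.681, -0.0, -0.0]
ft_force: [-0.2, 0.6, -2.6]
opening: 0.0536
```

Call:
drive_tool --deltas '[{"claw": 0.045, "travel": [0, 0.001, 0], "roll": 0}, {"claw": 0.045, "travel": [0, 0.001, 0], "roll": 0}]'

```text
time_s: 7.68
ee_pos: [0.5499, -0.0688, 0.0272]
eef_rot: [0.732, 0.681, -0.0, -0.0]
ft_force: [0.3, 0.3, -3.0]
opening: 0.0531
```

Call:
drive_tool --deltas '[{"claw": 0.045, "travel": [0, 0.001, 0], "roll": 0}, {"claw": 0.045, "travel": [0, 0.001, 0], "roll": 0}]'

```text
time_s: 7.85
ee_pos: [0.55, -0.0679, 0.0273]
eef_rot: [0.732, 0.681, -0.0, -0.0]
ft_force: [0.3, -0.1, -2.2]
opening: 0.0531
```

Call:
drive_tool --deltas '[{"claw": 0.045, "travel": [0, 0.001, 0], "roll": 0}, {"claw": 0.045, "travel": [0, 0.001, 0], "roll": 0}]'

```text
time_s: 8.02
ee_pos: [0.5499, -0.0669, 0.0272]
eef_rot: [0.732, 0.681, -0.0, -0.0]
ft_force: [0.5, -0.5, -2.0]
opening: 0.0534
```

Call:
drive_tool --deltas '[{"claw": 0.045, "travel": [0, 0.001, 0], "roll": 0}, {"claw": 0.045, "travel": [0, 0.001, 0], "roll": 0}]'

```text
time_s: 8.18
ee_pos: [0.55, -0.0661, 0.0273]
eef_rot: [0.732, 0.681, -0.0, 0.0]
ft_force: [0.5, -0.5, -2.1]
opening: 0.0534
```

Call:
drive_tool --deltas '[{"claw": 0.045, "travel": [0, 0.001, 0], "roll": 0}, {"claw": 0.045, "travel": [0, 0.001, 0], "roll": 0}]'

```text
time_s: 8.35
ee_pos: [0.5501, -0.066, 0.0274]
eef_rot: [0.732, 0.682, -0.001, 0.001]
ft_force: [-0.8, -5.2, -1.7]
opening: 0.0534
```

Call:
drive_tool --deltas '[{"claw": 0.045, "travel": [0, 0.001, 0], "roll": 0}, {"claw": 0.045, "travel": [0, 0.001, 0], "roll": 0}]'

```text
time_s: 8.52
ee_pos: [0.5501, -0.0659, 0.0275]
eef_rot: [0.731, 0.682, -0.001, 0.001]
ft_force: [-1.0, -10.1, -1.6]
opening: 0.0531
```

Contact with the stop at TCP y = -0.066, so the face is near clamp y 76.6. The gap is about 22.6 mm, which predicts click 5. I back off, set the jar down and release.

Call:
drive_tool --deltas '[{"claw": 0.045, "travel": [0, -0.002, 0], "roll": 0}, {"claw": 0.045, "travel": [0, -0.005, 0], "roll": 0}, {"claw": 0.045, "travel": [0, -0.005, -0.001], "roll": 0}, {"claw": 0.045, "travel": [0, -0.005, -0.002], "roll": 0}, {"claw": 0.045, "travel": [0, -0.005, -0.002], "roll": 0}]'

```text
time_s: 8.93
ee_pos: [0.5502, -0.0692, 0.026]
eef_rot: [0.732, 0.681, 0.0, 0.0]
ft_force: [-2.6, -2.0, 5.7]
opening: 0.0534
```

Call:
drive_tool --deltas '[{"claw": 0.06, "travel": [0, 0, 0], "roll": 0}, {"claw": 0.085, "travel": [0, 0, 0], "roll": 0}, {"claw": 0.085, "travel": [0, 0, 0], "roll": 0}, {"claw": 0.085, "travel": [0, 0, 0], "roll": 0}, {"claw": 0.085, "travel": [0, 0, 0.02], "roll": 0}, {"claw": 0.085, "travel": [0, 0, 0.06], "roll": 0}, {"claw": 0.085, "travel": [0, 0, 0.1], "roll": 0}, {"claw": 0.085, "travel": [0, -0.01, 0.13], "roll": 7}, {"claw": 0.085, "travel": [0, -0.03, 0.13], "roll": 14}, {"claw": 0.085, "travel": [-0.002, -0.05, 0.13], "roll": 21}, {"claw": 0.06, "travel": [-0.004, -0.07, 0.13], "roll": 28}, {"claw": 0.05, "travel": [-0.006, -0.09, 0.13], "roll": 35}, {"claw": 0.045, "travel": [-0.008, -0.11, 0.13], "roll": 42}, {"claw": 0.045, "travel": [-0.01, -0.136, 0.13], "roll": 49}, {"claw": 0.045, "travel": [-0.01, -0.136, 0.13], "roll": 56}, {"claw": 0.045, "travel": [-0.01, -0.136, 0.13], "roll": 63}, {"claw": 0.045, "travel": [-0.01, -0.136, 0.13], "roll": 70}, {"claw": 0.045, "travel": [-0.01, -0.136, 0.13], "roll": 77}, {"claw": 0.045, "travel": [-0.01, -0.136, 0.13], "roll": 84}, {"claw": 0.045, "travel": [-0.01, -0.136, 0.13], "roll": 90}]'

```text
time_s: 10.6
ee_pos: [0.5398, -0.2049, 0.1551]
eef_rot: [0.033, 0.999, 0.0, -0.0]
ft_force: [0.2, 0.6, -0.4]
opening: 0.045
```

```bash
python3 - <<'E'
from h import *
np.set_printoptions(precision=4,suppress=True)
s=bot.get_state();print(s["joint_positions"],s["ft_force"],s["ft_torque"],s["ee_pos"])
for n in("wrist","side"):
    f=grab(n);save(f,n+"3.png")
    for k,z in(("jar",.006),("knob_grip",.054),("wheel",.02)):
        for r in optics.tip_of(f,k)[:3]: print(n,k,round(r["conf"],2),np.round(r["centre"]),atz(f,r["centre"],z))
a=cv2.imread("pics/wrist3.png");b=cv2.resize(cv2.imread("pics/side3.png")[170:290,270:430],(533,400))
cv2.imwrite("pics/m3.png",cv2.resize(cv2.hconcat([a,b]),(800,273)))
E
```

```text
[-0.4823  0.4055  1.6468  0.      1.0896 -1.9876] [ 0.2405  0.6442 -0.3632] [ 0.0102  0.016  -0.0361] [ 0.5398 -0.2049  0.1551]
wrist jar 0.94 [453. 191.] [ 0.5516 -0.0706  0.006 ]
wrist jar 0.17 [82. 81.] [ 0.4203 -0.4305  0.006 ]
wrist knob_grip 0.8 [325. 202.] [ 0.5411 -0.2058  0.054 ]
wrist wheel 0.94 [328. 194.] [ 0.5425 -0.2035  0.02  ]
side jar 0.7 [326. 229.] [ 0.5489 -0.0822  0.006 ]
side jar 0.62 [254. 155.] [0.531  0.3672 0.006 ]
side jar 0.47 [293. 173.] [0.5972 0.2001 0.006 ]
side knob_grip 0.74 [351. 247.] [ 0.5471 -0.2104  0.054 ]
side wheel 0.62 [352. 257.] [ 0.546  -0.2194  0.02  ]
```

View pics/m3.png

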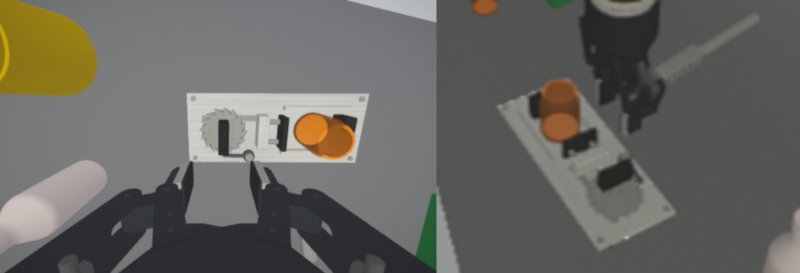

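The jar stands upright at clamp y about 45, behind the jaw and short of the stop ((325,135) px in the left part). The knob is where the model puts it. I descend on it and grip.

Call:
drive_tool --deltas '[{"claw": 0.038, "travel": [0.001, -0.001, -0.03], "roll": 0}, {"claw": 0.038, "travel": [0.001, -0.001, -0.065], "roll": 0}, {"claw": 0.038, "travel": [0.001, -0.001, -0.09], "roll": 0}, {"claw": 0.038, "travel": [0.001, -0.001, -0.108], "roll": 0}, {"claw": 0.038, "travel": [0.001, -0.001, -0.118], "roll": 0}, {"claw": 0.038, "travel": [0.001, -0.001, -0.119], "roll": 0}, {"claw": 0.025, "travel": [0.001, -0.001, -0.119], "roll": 0}, {"claw": 0.018, "travel": [0.001, -0.001, -0.119], "roll": 0}, {"claw": 0.005, "travel": [0.001, -0.001, -0.119], "roll": 0}, {"claw": 0.005, "travel": [0.001, -0.001, -0.119], "roll": 0}, {"claw": 0.005, "travel": [0.001, -0.001, -0.119], "roll": 0}, {"claw": 0.005, "travel": [0.001, -0.001, -0.119], "roll": 0}]' --newtons 40

```text
time_s: 12.0
ee_pos: [0.5414, -0.2027, 0.0372]
eef_rot: [0.037, 0.999, 0.002, 0.0]
ft_force: [4.2, 14.0, -3.7]
opening: 0.0134
```

```bash
cat > st.py <<'E'
from h import *
s=bot.get_state();q=np.array(s["eef_rot"]);R=Ro.from_quat(q).as_matrix()
print("yaw",round(np.degrees(np.arctan2(R[1,1],R[0,1])),2),"tau",np.round(s["ft_torque"],3),"j6eff",round(s["joint_efforts"][5],3),"F",np.round(s["ft_force"],1),"p",np.round(s["ee_pos"],4),"op",round(s["opening"],4),"t",s["time_s"])
E
python3 st.py
```

```text
yaw 85.81 tau [ 2.022 -0.59  -0.044] j6eff -0.018 F [ 4.2 14.  -3.7] p [ 0.5414 -0.2027  0.0372] op 0.0134 t 12.0
```

Call:
drive_tool --deltas '[{"claw": 0.005, "travel": [0.001, 0.003, 0], "roll": 0}, {"claw": 0.005, "travel": [0.001, 0.003, 0], "roll": 0}, {"claw": 0.005, "travel": [0.001, 0.003, 0], "roll": -6}, {"claw": 0.005, "travel": [0.001, 0.003, 0], "roll": -12}, {"claw": 0.005, "travel": [0.001, 0.003, 0], "roll": -18}, {"claw": 0.005, "travel": [0.001, 0.003, 0], "roll": -18}]'

```text
time_s: 12.5
ee_pos: [0.5415, -0.2025, 0.0371]
eef_rot: [0.194, 0.981, 0.0, -0.0]
ft_force: [-2.9, 4.5, 3.0]
opening: 0.0129
```

```bash
python3 st.py
```

```text
yaw 67.67 tau [0.512 0.506 0.039] j6eff 1.447 F [-2.9  4.5  3. ] p [ 0.5415 -0.2025  0.0371] op 0.0129 t 12.5
```

Call:
drive_tool --deltas '[{"claw": 0.005, "travel": [0, 0, 0], "roll": -4}, {"claw": 0.005, "travel": [0, 0, 0], "roll": -7.5}, {"claw": 0.005, "travel": [0, 0, 0], "roll": -7.5}]'

```text
time_s: 12.75
ee_pos: [0.5415, -0.2026, 0.0371]
eef_rot: [0.255, 0.967, 0.0, -0.0]
ft_force: [-3.5, 4.4, 2.7]
opening: 0.0133
```

```bash
python3 st.py
```

```text
yaw 60.4 tau [ 0.498  0.522 -0.014] j6eff 0.789 F [-3.5  4.4  2.7] p [ 0.5415 -0.2026  0.0371] op 0.0133 t 12.75
```

Call:
drive_tool --deltas '[{"claw": 0.005, "travel": [-0.001, 0.001, 0], "roll": -5}, {"claw": 0.005, "travel": [-0.001, 0.001, 0], "roll": -10}, {"claw": 0.005, "travel": [-0.001, 0.001, 0], "roll": -15}, {"claw": 0.005, "travel": [-0.001, 0.001, 0], "roll": -15}]'

```text
time_s: 13.08
ee_pos: [0.5415, -0.2026, 0.0372]
eef_rot: [0.379, 0.925, -0.0, 0.001]
ft_force: [-1.6, -0.2, 2.1]
opening: 0.0131
```

```bash
python3 st.py
```

```text
yaw 45.4 tau [0.069 0.438 0.02 ] j6eff 1.208 F [-1.6 -0.2  2.1] p [ 0.5415 -0.2026  0.0372] op 0.0131 t 13.0833
```

Call:
drive_tool --deltas '[{"claw": 0.005, "travel": [0, 0, 0], "roll": -4}, {"claw": 0.005, "travel": [0, 0, 0], "roll": -7.5}, {"claw": 0.005, "travel": [0, 0, 0], "roll": -7.5}]'

```text
time_s: 13.33
ee_pos: [0.5414, -0.2026, 0.0371]
eef_rot: [0.438, 0.899, -0.0, 0.001]
ft_force: [-2.9, -0.5, 3.2]
opening: 0.0134
```

```bash
python3 st.py
```

```text
yaw 38.04 tau [0.    0.493 0.021] j6eff 0.857 F [-2.9 -0.5  3.2] p [ 0.5414 -0.2026  0.0371] op 0.0134 t 13.3333
```

Call:
drive_tool --deltas '[{"claw": 0.005, "travel": [0, 0, 0], "roll": -5}, {"claw": 0.005, "travel": [0, 0, 0], "roll": -10}, {"claw": 0.005, "travel": [0, 0, 0], "roll": -15}, {"claw": 0.005, "travel": [0, 0, 0], "roll": -15}]'

```text
time_s: 13.67
ee_pos: [0.5414, -0.2026, 0.0371]
eef_rot: [0.552, 0.834, -0.0, 0.001]
ft_force: [-3.6, -0.3, 6.3]
opening: 0.0131
```

```bash
python3 st.py
```

```text
yaw 23.01 tau [-0.04   0.634 -0.043] j6eff 1.205 F [-3.6 -0.3  6.3] p [ 0.5414 -0.2026  0.0371] op 0.0131 t 13.6667
```

Call:
drive_tool --deltas '[{"claw": 0.005, "travel": [0, 0, 0], "roll": -4}, {"claw": 0.005, "travel": [0, 0, 0], "roll": -7.5}, {"claw": 0.005, "travel": [0, 0, 0], "roll": -7.5}]'

```text
time_s: 13.92
ee_pos: [0.5414, -0.2026, 0.0371]
eef_rot: [0.604, 0.797, -0.0, 0.001]
ft_force: [-3.6, -0.2, 6.9]
opening: 0.0132
```

```bash
python3 st.py
```

```text
yaw 15.62 tau [-0.08   0.69   0.015] j6eff 0.793 F [-3.6 -0.2  6.9] p [ 0.5414 -0.2026  0.0371] op 0.0132 t 13.9167
```

```bash
cat > sm.py <<'E'
from h import *
t=[];e=[]
for i in range(8):
    optics.grab_frame("side");s=bot.get_state();t.append([*s["ft_torque"],*s["ft_force"]]);e.append(s["joint_efforts"][5])
R=Ro.from_quat(s["eef_rot"]).as_matrix();t=np.array(t)
print("knob",round(85.81-np.degrees(np.arctan2(R[1,1],R[0,1])),2),"tauz",t[:,2].mean().round(4),"sd",t[:,2].std().round(3),"j6",np.mean(e).round(3),"F",t[:,3:].mean(0).round(1),s["time_s"])
E
python3 sm.py
```

```text
knob 70.0 tauz 0.0015 sd 0.04 j6 0.038 F [-3.  -0.5  6.2] 14.3167
```

Call:
drive_tool --deltas '[{"claw": 0.005, "travel": [-0.001, 0, 0], "roll": -5}, {"claw": 0.005, "travel": [-0.001, 0, 0], "roll": -10}, {"claw": 0.005, "travel": [-0.001, 0, 0], "roll": -15}, {"claw": 0.005, "travel": [-0.001, 0, 0], "roll": -15}]'

```text
time_s: 14.65
ee_pos: [0.5413, -0.2027, 0.0371]
eef_rot: [0.704, 0.711, 0.0, 0.001]
ft_force: [-0.9, 0.2, 4.8]
opening: 0.0133
```

```bash
python3 sm.py
```

```text
knob 84.98 tauz -0.0008 sd 0.015 j6 0.06 F [-0.3  0.4  5.9] 15.05
```

Call:
drive_tool --deltas '[{"claw": 0.005, "travel": [0, 0, 0], "roll": -4}, {"claw": 0.005, "travel": [0, 0, 0], "roll": -7.5}, {"claw": 0.005, "travel": [0, 0, 0], "roll": -7.5}]'

```text
time_s: 15.3
ee_pos: [0.5413, -0.2027, 0.0371]
eef_rot: [0.748, 0.664, 0.001, 0.001]
ft_force: [0.6, 0.3, 5.7]
opening: 0.0134
```

```bash
python3 sm.py
```

```text
knob 92.48 tauz -0.0149 sd 0.028 j6 0.038 F [-0.4 -0.1  5.8] 15.7
```

At click 4 (92.5°) the wheel still turns freely. On to click 5.

Call:
drive_tool --deltas '[{"claw": 0.005, "travel": [0, 0, 0], "roll": -5}, {"claw": 0.005, "travel": [0, 0, 0], "roll": -10}, {"claw": 0.005, "travel": [0, 0, 0], "roll": -15}, {"claw": 0.005, "travel": [0, 0, 0], "roll": -15}]'

```text
time_s: 16.03
ee_pos: [0.5412, -0.2026, 0.0371]
eef_rot: [0.829, 0.56, 0.001, 0.001]
ft_force: [-0.6, 0.0, 5.7]
opening: 0.0131
```

```bash
python3 sm.py
```

```text
knob 107.46 tauz 0.1622 sd 0.02 j6 0.224 F [-0.5  0.2  6.2] 16.4333
```

Call:
drive_tool --deltas '[{"claw": 0.005, "travel": [0, 0, 0], "roll": -4}, {"claw": 0.005, "travel": [0, 0, 0], "roll": -7.5}, {"claw": 0.005, "travel": [0, 0, 0], "roll": -7.5}]'

```text
time_s: 16.68
ee_pos: [0.5412, -0.2026, 0.0371]
eef_rot: [0.863, 0.505, 0.001, 0.001]
ft_force: [-0.0, 0.1, 6.5]
opening: 0.0133
```

```bash
python3 sm.py; python3 - <<'E'
from h import *
a=grab("side")["pixels"][170:290,270:430,::-1];b=grab("scene")["pixels"][140:260,230:390,::-1]
cv2.imwrite("pics/m5.png",cv2.resize(cv2.hconcat([a,b]),(800,300),interpolation=cv2.INTER_CUBIC))
E
```

```text
knob 114.95 tauz 0.1749 sd 0.04 j6 0.234 F [-0.7  0.4  6. ] 17.0833
```

View pics/m5.png

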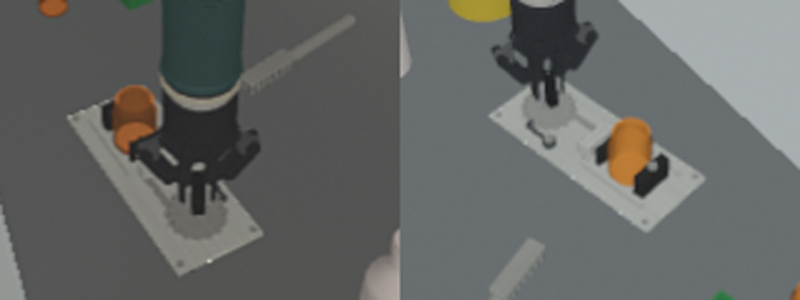

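Squeeze is felt on the way to click 5: j6 goes from 0.04 to 0.23 N m. The jar sits between jaw and stop in both views. I go slightly further for the pawl, then ease back to check that it holds.

Call:
drive_tool --deltas '[{"claw": 0.005, "travel": [0, 0, 0], "roll": -1.5}, {"claw": 0.005, "travel": [0, 0, 0], "roll": -1.5}, {"claw": 0.005, "travel": [0, 0, 0], "roll": 1}, {"claw": 0.005, "travel": [0, 0, 0], "roll": 2.5}, {"claw": 0.005, "travel": [0, 0, 0], "roll": 2.5}]'

```text
time_s: 17.6
ee_pos: [0.5412, -0.2026, 0.0371]
eef_rot: [0.851, 0.526, 0.001, 0.001]
ft_force: [-1.2, 0.0, 6.2]
opening: 0.0133
```

```bash
python3 sm.py
```

```text
knob 112.47 tauz 0.1101 sd 0.027 j6 0.074 F [-0.6  0.3  6.2] 18.0
```

Call:
drive_tool --deltas '[{"claw": 0.005, "travel": [0, 0, 0], "roll": 1}, {"claw": 0.005, "travel": [0, 0, 0], "roll": 1}]'

```text
time_s: 18.17
ee_pos: [0.5411, -0.2027, 0.0371]
eef_rot: [0.846, 0.532, 0.001, 0.001]
ft_force: [-0.5, -0.7, 5.9]
opening: 0.013
```

```bash
python3 sm.py
```

```text
knob 111.51 tauz -0.2509 sd 0.034 j6 -0.267 F [-0.8  0.   5.9] 18.5667
```

The torque reverses, so the pawl holds at 112.5°. I return to neutral, release and retreat straight up.

Call:
drive_tool --deltas '[{"claw": 0.005, "travel": [0, 0, 0], "roll": -0.7}, {"claw": 0.02, "travel": [0, 0, 0], "roll": -0.7}, {"claw": 0.036, "travel": [0, 0, 0], "roll": -0.7}, {"claw": 0.036, "travel": [0, 0, 0], "roll": -0.7}, {"claw": 0.036, "travel": [0, 0, 0], "roll": -0.7}, {"claw": 0.036, "travel": [0, 0, 0.01], "roll": -0.7}, {"claw": 0.036, "travel": [0, 0, 0.03], "roll": -0.7}, {"claw": 0.036, "travel": [0, 0, 0.07], "roll": -0.7}, {"claw": 0.036, "travel": [0, 0, 0.11], "roll": -0.7}, {"claw": 0.036, "travel": [0, 0, 0.15], "roll": -0.7}, {"claw": 0.036, "travel": [0, 0, 0.19], "roll": -0.7}, {"claw": 0.036, "travel": [0, 0, 0.19], "roll": -0.7}, {"claw": 0.036, "travel": [0, 0, 0.19], "roll": -0.7}]'

```text
time_s: 19.65
ee_pos: [0.5418, -0.2029, 0.23]
eef_rot: [0.852, 0.524, 0.002, 0.003]
ft_force: [0.1, 0.7, -0.4]
opening: 0.036
```

```bash
python3 - <<'E'
from h import *
a=grab("wrist");w=a["pixels"][...,::-1];b=grab("scene")["pixels"][140:260,230:390,::-1]
cv2.imwrite("pics/m6.png",cv2.resize(cv2.hconcat([w,cv2.resize(b,(533,400),interpolation=cv2.INTER_CUBIC)]),(800,273)))
cv2.imwrite("pics/w6.png",w)
for k,z in(("jar",.006),("knob_grip",.054)):
    for r in optics.tip_of(a,k)[:2]: print(k,round(r["conf"],2),np.round(r["centre"]),atz(a,r["centre"],z).round(4))
E
python3 st.py
```

```text
jar 0.56 [276.  69.] [ 0.5492 -0.0657  0.006 ]
knob_grip 0.88 [322. 182.] [ 0.5407 -0.2033  0.054 ]
yaw -26.78 tau [ 0.019  0.076 -0.024] j6eff -0.005 F [0.5 0.4 0.2] p [ 0.5387 -0.2013  0.2246] op 0.0361 t 19.85
```

View pics/w6.png

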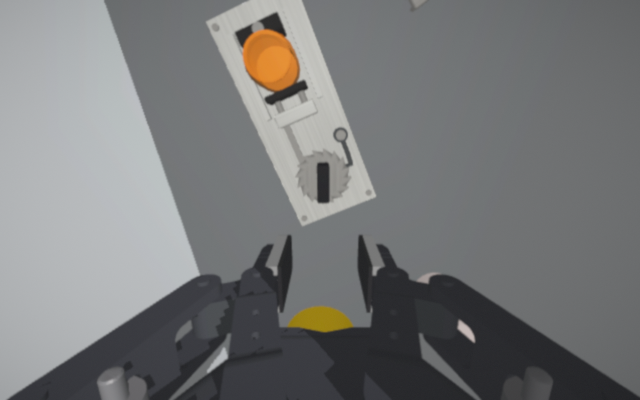

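The picture shows the jar at (270,60) px, upright between pad and stop. The knob bar at (322,182) px is still parallel to the tool, so the clamp has held at click 5, and the gripper is clear. I hand it in.

```bash
python3 -c "
from cell import ticket;print(ticket.finish_job())"
```

```text
the job is handed in; nothing more can be done
None
```

The largest amber jar now stands upright on the clamp bed, gripped between jaw and stop. The pawl is caught at click 5, and I handed the job in at about 20 s of the 56 s.

**Placing:** I felt for the stop with the jar in hand, pressing it with about 10 N at most. Then I backed off about 3 mm, set the jar down and let go.

**Winding:** At click 4 the wheel still turned freely, about 0.04 N m at the last joint. On the way to click 5 the torque rose to about 0.23 N m, which means the jar was being squeezed. I went about 4° past click 5 to let the pawl drop. When I eased back below 112.5° the torque reversed to -0.27 N m, so the pawl holds.

**Last check:** In the final wrist picture the jar is upright between pad and stop. The knob bar is still at about 112.5° and the gripper is clear of everything. The grout brush, small jars and other things around were not touched, but I did not measure their positions again at the end.

**Disagreements:**
- **Knob position:** it was about 3 mm in y from where the camera fit put it. The first grip pushed sideways with 14 N, and I corrected that before winding.
- **Stop position:** the same 3 mm carries over to the stop, so its face is at clamp y of about 74 to 77 mm. I went by the torque rather than this figure to choose the click.
- **Torque readings:** single wrist torque readings were noisy, about 0.04 N m, so from the end of click 3 I used averages.

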